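# Change the piece in a dead-weight bonding jig

## Task

The movement holder under the weighted bar of the bonding jig has set: stand the weight aside on the dark green rest mat, lay the bar beside it, lay the set holder face up on the middle of the round casing cushion, and load the waiting holder from the wooden stand, face up, into the jig's nest. Then close the jig on it as it was: the bar over both guide pins, flat on the holder, and the weight upright on the middle of the bar. Leave the loupe and the rinse bottle where they stand.

Things in the scene. Friction and masses are not known exactly. Their poses are not given: they have to be found in the camera images.
- jig: Bonding jig, fixed: aluminium base 70 (x) x 130 (y) x 10 mm, origin under its middle on the worktop. Brass nest 32 mm across, top at z 16 mm; a holder in it overhangs and is gripped across x. Four dowels, 6 mm thick, tops at z 19.5, at x +-14, y +-27 mm, leave the holder 5 mm play. Guide pins, 7 mm thick, at x 0, y +-44 mm, pointed over their last 9 mm, tips at z 44.
- bar: Loose pressure bar, dark steel, 24 (x) x 114 (y) x 13 mm, 0.12 kg, at first in the jig on the holder. Origin at the middle of its underside. Two brass feet 3 mm high at y +-16 mm; the strap lies 3 to 13 mm above the origin. 14 mm holes at y +-44 mm take the guide pins; either way round. Grip it across the 24 mm width at the middle. Closed on a holder its origin is at z 22 mm.
- weight: Loose steel dead weight, about 0.35 kg: cylinder 36 mm across and 30 mm high, a thin neck, and a gripping knob 22 mm across, 38 to 50 mm above the underside. Origin at the centre of the underside, z up. At first it stands on the middle of the bar in the jig.
- finished: The set movement holder: a round disc 45 mm across, rim 6 mm high, 8 mm with the small movement on it, 45 g; at first in the jig's nest under the bar, its edge showing on both sides of the bar. Origin at the centre of the underside, z up out of its face. Grip it across the diameter by the rim.
- waiting: The next movement holder, of the same make and size as the set one (45 mm across, rim 6 mm, 8 mm in all; origin at the centre of the underside); at first on the wooden stand. Grip it across the diameter by the rim.
- mat: Dark green rest mat with a thin pale border line, lying fixed on the worktop, 130 (x) x 150 (y) x 3 mm, with room for bar and weight side by side. Origin under its middle, on the worktop. (A tray drum 0.31 m across and 0.14 m high stands fixed behind the work, centred at x 0.71, y 0.22 m: keep the gripper clear of it.)
- cushion: Round dark blue casing cushion on a black base, fixed, 78 mm across and 15.5 mm high, domed, with a flat top about 38 mm across; a holder laid on it overhangs the flat top. Origin under its centre, on the worktop.
- stand: Wooden loading stand, fixed: a square base 74 x 74 x 7 mm with a round boss 32 mm across whose top is 15 mm above the worktop; the waiting holder lies on the boss and overhangs it. Origin under its centre, on the worktop.
- loupe_by: Black eye loupe, 38 mm across and 32 mm high, standing loose on the worktop; not part of the job, to be left alone. Origin at the centre of its underside.
- drop_by: Small light-blue rinse bottle with a white cap, 29 mm across and 62 mm high, standing loose on the worktop; not part of the job, to be left alone. Origin at the centre of its underside.
Things that resemble listed ones, but are neither listed nor needed, are in the scene too. Leave any yellow look-alike of the cushion alone. Leave any red look-alike of the waiting alone.

How it is judged:
On the way, in this order (a step that is already met when the one before it is completed fails the run):
1. the weight stands upright on the rest mat, released (x of weight in the frame of mat between -0.065 and 0.065 m and y of weight in the frame of mat between -0.075 and 0.075 m and z of weight in the frame of mat below 0.008 m and angle between weight's own z axis and vertical below 0.08 rad and linear speed of weight below 0.02 m/s and angular speed of weight below 0.2 rad/s and contact force between the fingers and weight below 0.1 N), for 0.2 s.
2. the bar lies on the rest mat beside the weight, released (x of bar in the frame of mat between -0.065 and 0.065 m and y of bar in the frame of mat between -0.075 and 0.075 m and z of each of bar, weight in the frame of mat below 0.008 m and angle between each of bar, weight's own z axis and vertical below 0.08 rad and linear speed of each of bar, weight below 0.02 m/s and angular speed of each of bar, weight below 0.2 rad/s and x of weight in the frame of mat between -0.065 and 0.065 m and y of weight in the frame of mat between -0.075 and 0.075 m and contact force between the fingers and bar below 0.1 N), for 0.2 s.
3. the set holder lies on the casing cushion, released (horizontal distance between finished and cushion below 0.012 m and z of finished in the frame of cushion between 0.0125 and 0.0185 m and angle between finished's own z axis and vertical below 0.12 rad and linear speed of finished below 0.02 m/s and angular speed of finished below 0.2 rad/s and contact force between the fingers and finished below 0.1 N), for 0.2 s.
4. the waiting holder lies in the jig's nest, released (horizontal distance between waiting and jig below 0.008 m and z of waiting in the frame of jig between 0.014 and 0.018 m and angle between waiting's own z axis and vertical below 0.08 rad and linear speed of waiting below 0.02 m/s and angular speed of waiting below 0.2 rad/s and contact force between the fingers and waiting below 0.1 N), for 0.2 s.
5. the bar is back over both guide pins, flat on the new holder, released (horizontal distance between each of bar, waiting and jig below 0.008 m and z of bar in the frame of jig between 0.0195 and 0.0245 m and angle between the y axis of bar and the y axis of jig, either way round below 0.15 rad and angle between bar's own z axis and vertical below 0.06 rad and linear speed of each of bar, waiting below 0.02 m/s and angular speed of each of bar, waiting below 0.2 rad/s and z of waiting in the frame of jig between 0.014 and 0.018 m and angle between waiting's own z axis and vertical below 0.08 rad and contact force between the fingers and bar below 0.1 N), for 0.2 s.
At the end, for the whole second after the job is handed in: Set holder face up on the cushion within 12 mm of centre; waiting holder face up in the nest within 8 mm; bar flat on it over both pins, within 8 mm of the jig's middle; weight upright on the bar within 9 mm of its middle; all released and at rest (horizontal distance between finished and cushion below 0.012 m and z of finished in the frame of cushion between 0.0125 and 0.0185 m and angle between finished's own z axis and vertical below 0.12 rad and linear speed of each of finished, waiting, bar, weight below 0.02 m/s and angular speed of each of finished, waiting, bar, weight below 0.2 rad/s and horizontal distance between each of waiting, bar and jig below 0.008 m and z of waiting in the frame of jig between 0.014 and 0.018 m and angle between each of waiting, weight's own z axis and vertical below 0.08 rad and z of bar in the frame of jig between 0.0195 and 0.0245 m and angle between the y axis of bar and the y axis of jig, either way round below 0.15 rad and angle between bar's own z axis and vertical below 0.06 rad and horizontal distance between weight and bar below 0.009 m and z of weight in the frame of bar between 0.01 and 0.016 m); the robot touches nothing.
It fails at once if the loupe is moved from its place (more than 15 mm) (distance of loupe_by from where it was at the start of the episode above 0.015 m).
It fails at once if the rinse bottle is moved from its place (more than 15 mm) (distance of drop_by from where it was at the start of the episode above 0.015 m).
It fails at once if a movement holder is turned over (angle between any of finished, waiting's own z axis and vertical above 1 rad).
It also fails if it takes over 141 s, if anything falls off the work surface, if the arm or the gripper's body presses on something with over 40 N, if the wrist force passes 120 N, or if a joint passes its speed limit or range.

## Robot

A 6-joint arm with a two-finger parallel gripper is mounted at the origin on a cart in front of the work surface, level with it; the furniture and walls round the work are solid. World frame = base frame: x ahead of the robot, y to its left, z up, the work surface at z = 0. Lengths are in m, angles in rad, forces in N, time in s.
With the tool pointing down it reaches from about 0.275 to 0.875 m from the base axis. Payload 12.5 kg.
Tool frame: the origin (TCP) lies at the very end of the fingers, on their centre line; the grasp point (between the pads) lies 19 mm behind it; z points along the fingers, y is the line along which they close (so a half turn about z gives the same grasp; the last joint's range is limited). The gripper opens to 85 mm and grips with 20 to 120 N. Pads are 22 mm wide; open, the fingers measure 114 mm over their backs; the gripper's body (76 mm by 85 mm) begins 54 mm behind the grasp point. The pads swing forward as they close: fully open they stand 13 mm farther back than shut.
Start: joints at [1.152, 0.351, 1.652, -0, 1.139, -0.085], TCP at [0.18, 0.52, 0.209] pointing down, gripper open.
Joint ranges: [-2.75, 2.75], [-0.79, 2.1], [0.01, 2.65], [-1.57, 4.71], [0.07, 3.14], [-2.87, 2.87]. Speed limits (rad/s): [2.22, 2.22, 2.79, 3.14, 3.14, 3.14].

## Interface

Orientations are given as a 3x3 rotation matrix whose columns are the frame's x, y, z axes.
In Python, from bench import manip gives the robot as it stands. Calls block until the motion is done:
- manip.move_ptp(position, orientation): joint-space move of the TCP to a pose.
- manip.move_l(position, attitude=None, max_speed=0.15): straight line of the TCP; attitude=None keeps the orientation; max_speed is the mean speed in m/s.
- manip.move_j(angles): joint-space move.
- manip.set_gripper(opening, effort=None): opening from 0.0 (shut) to 1.0 (fully open); effort is the grip in N (None keeps the last); returns when the fingers have stopped.
- manip.dwell(seconds).
- manip.inverse_kinematics(position, orientation): joint angles nearest the present ones, or None.
- manip.grab_frame(name): name is "scene" or "top"; returns (picture, depth): 400x640x3 uint8, red, green, blue; 400x640 float32, m along the optical axis (not along the pixel's ray), 0 where there is no reading.
- manip.get_calibration(name): a dict with "camera_matrix" (3x3 intrinsics, pixels), "R" (3x3) and "t" (3): a world point X has camera coordinates R X + t. Camera axes: x right, y down, z forward; pixel columns grow to the right and rows downward; lengths in m; the calibration is good to about 2 mm. A picture is of the moment at which its call begins. get_calibration takes no time and is no camera call.
A pose or a line that the arm cannot do raises manip.Unreachable and nothing moves.
- manip.sign_off(): hands the job in; it is judged then, once.
Trained networks look in the newest picture that a camera, given by its name, has taken for a name from the list of things; names that differ only in an ending like _2 or _b are one class to them, and where a whole thing is asked for, a point or a joint stands for the part that bears it (a point fixed in the world has none). Each returns a list of dicts, best first, with "confidence" (0 to 1); they miss things now and then, are a little off and sometimes report something else, mostly with a low value. They report only what shows in the picture. A call takes as long as a camera call. They do not tell look-alikes from the thing itself.
- manip.look_for(camera, name): "at" ([x, y, z] in m, in world coordinates, good to about 4 mm: the middle of the surface that is visible of it).
Readings, each from a call of its own:
- manip.current_time(): time.
- manip.current_qpos(): joint angles.
- manip.current_joint_vel(): joint speeds.
- manip.current_joint_torque(): joint torques, N m.
- manip.current_ee_pos(): TCP position.
- manip.current_tcp_rot(): TCP orientation.
- manip.current_force(): force on the tool from outside, world axes, zero at the start.
- manip.current_ft_torque(): the same for the moment, N m.
- manip.current_grip_width(): opening from 0.0 (shut) to 1.0 (fully open).
- manip.current_grip_force(): force on a finger pad.
Only numpy, scipy, OpenCV 4.12 (cv2) and the standard library are available. Lean on these libraries where they do the work, as an engineer would, in place of code of your own. Each camera call takes 0.05 s, during which the arm holds its last target. There are 200 camera calls.

## Working session

There is one attempt and no reset: what is moved stays moved. The work goes in short steps, each a Python script; the robot and the scene stay as the last script left them, time stands still between calls to the robot, and variables do not carry over. Pictures are saved under pics/ and viewed, at most 14 in all, crops included, and the job is handed in when it is done.

```bash
mkdir -p pics; ls
cat > h.py <<'E'
from bench import manip
import numpy as np, cv2
def snap(cam,fn=None):
    p,d=manip.grab_frame(cam)
    if fn: cv2.imwrite('pics/'+fn,cv2.cvtColor(p,cv2.COLOR_RGB2BGR))
    return p,d
def cloud(cam,d):
    c=manip.get_calibration(cam);K=np.array(c['camera_matrix']);R=np.array(c['R']);t=np.array(c['t']).ravel()
    v,u=np.mgrid[:d.shape[0],:d.shape[1]]
    P=np.stack([(u-K[0,2])/K[0,0]*d,(v-K[1,2])/K[1,1]*d,d],-1)
    return (P-t)@R
def proj(cam,X):
    c=manip.get_calibration(cam);p=np.array(c['camera_matrix'])@(np.array(c['R'])@np.array(X)+np.array(c['t']).ravel())
    return p[:2]/p[2]
E
python3 - <<'E'
from h import *
np.set_printoptions(precision=4,suppress=True)
for cam in ('scene','top'):
    p,d=snap(cam,cam+'0.png'); np.savez(cam+'0',p=p,d=d)
    c=manip.get_calibration(cam); print(cam,c)
    for n in 'jig bar weight finished waiting mat cushion stand loupe_by drop_by'.split():
        print(n,[(np.round(r['at'],4).tolist(),round(r['confidence'],2),proj(cam,r['at']).round().tolist()) for r in manip.look_for(cam,n)])
print(manip.current_time(),manip.current_tcp_rot())
E
```

```text
pics
scene {'camera_matrix': array([[366.7767,   0.    , 318.0657],
       [  0.    , 366.7767, 192.3286],
       [  0.    ,   0.    ,   1.    ]]), 'R': array([[ 0.4463, -0.8946,  0.0251],
       [-0.4572, -0.252 , -0.8529],
       [ 0.7693,  0.3691, -0.5215]]), 't': array([-0.2687,  0.2881,  0.4716])}
jig []
bar []
weight [([0.4373, -0.3096, 0.0649], 0.76, [432.0, 254.0])]
finished [([0.4355, -0.3062, 0.0173], 0.58, [425.0, 273.0])]
waiting [([0.6516, -0.1308, 0.0215], 0.6, [374.0, 194.0]), ([0.6353, -0.1375, 0.0079], 0.52, [374.0, 203.0])]
mat [([0.423, 0.2858, 0.0015], 0.91, [182.0, 201.0])]
cushion [([0.4661, 0.1099, 0.0117], 0.85, [251.0, 208.0]), ([0.4464, -0.0022, 0.0089], 0.62, [288.0, 227.0]), ([0.4232, 0.2863, 0.0037], 0.15, [181.0, 200.0])]
stand []
loupe_by [([0.4006, -0.1436, 0.0212], 0.6, [338.0, 255.0])]
drop_by [([0.6319, -0.323, 0.0283], 0.55, [453.0, 217.0])]
top {'camera_matrix': array([[398.0674,   0.    , 318.2775],
       [  0.    , 398.0674, 199.2043],
       [  0.    ,   0.    ,   1.    ]]), 'R': array([[-0.0202, -0.9993,  0.0307],
       [-0.9994,  0.0194, -0
[... 308 characters left out ...]
, 148.0]), ([0.4653, -0.3053, 0.0192], 0.49, [428.0, 218.0])]
waiting [([0.6397, -0.3186, 0.0428], 0.74, [435.0, 147.0]), ([0.6604, -0.0279, 0.0081], 0.71, [316.0, 143.0])]
mat [([0.4187, 0.3017, 0.0004], 0.76, [186.0, 242.0])]
cushion [([0.4747, 0.1163, 0.0099], 0.94, [260.0, 218.0]), ([0.4569, 0.0009, 0.01], 0.66, [306.0, 224.0]), ([0.6447, -0.1279, 0.0071], 0.62, [356.0, 149.0])]
stand [([0.6484, -0.1285, 0.0071], 0.63, [356.0, 147.0])]
loupe_by [([0.4131, -0.1358, 0.025], 0.61, [362.0, 241.0])]
drop_by [([0.4578, -0.2957, 0.0076], 0.64, [423.0, 221.0]), ([0.6404, -0.3196, 0.0436], 0.57, [435.0, 147.0])]
1.1 [[-0.9448  0.3276  0.    ]
 [ 0.3276  0.9448  0.    ]
 [-0.      0.     -1.    ]]
```

View pics/top0.png

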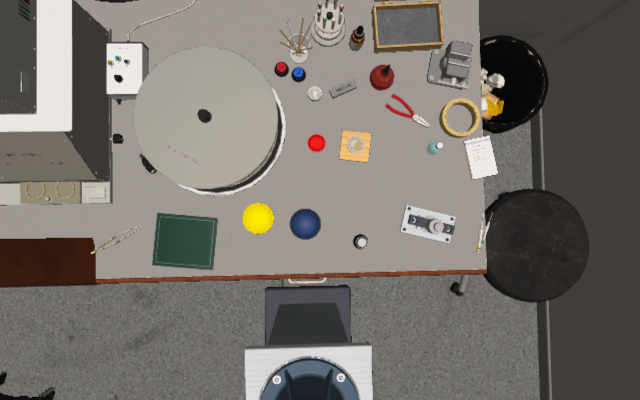

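View pics/scene0.png

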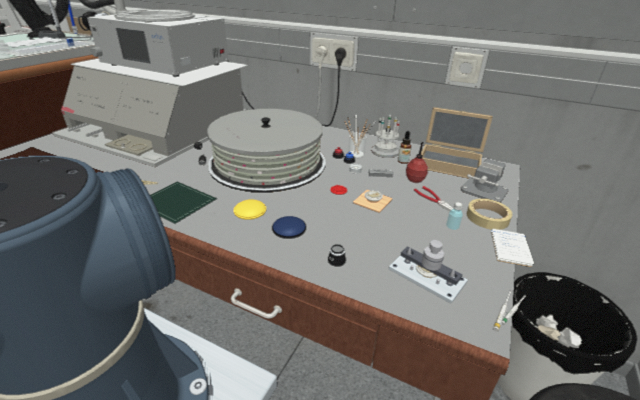

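The top view shows the mat at (186,242), the blue cushion at (306,224) with a yellow look-alike at (258,218), and the stand with the waiting holder at (355,147). The red look-alike is at (316,143), the loupe at (360,241), the jig at (428,224) and the bottle at (435,148). The scene view agrees. Next I measure using depth.

```bash
cat > m.py <<'E'
from h import *
np.set_printoptions(precision=4,suppress=True)
def rect(P,s=1000.):
    r=cv2.minAreaRect((P[:,:2]*s).astype(np.float32)); return np.round(r[0],1),np.round(r[1],1),round(r[2],1)
rois=dict(jig=(.455,-.295,.09),mat=(.42,.295,.11),cushion=(.46,.0,.055),stand=(.648,-.128,.06),loupe=(.405,-.14,.035),bottle=(.636,-.321,.03))
for cam in ('top','scene'):
    z=np.load(cam+'0.npz'); W=cloud(cam,z['d']); C=z['p'].astype(int); ok=z['d']>0
    hsv=cv2.cvtColor(z['p'],cv2.COLOR_RGB2HSV).astype(int)
    g=(abs(W[...,0]-.4)<.03)&(abs(W[...,1]+.06)<.02)&ok
    print(cam,'table z',np.median(W[g][:,2]),W[g][:,2].std())
    for n,(x,y,r) in rois.items():
        M=ok&(np.hypot(W[...,0]-x,W[...,1]-y)<r)
        P=W[M]; 
        hz=P[:,2]
        print(n,'z hist',[(round(a,3),c) for c,a in zip(*np.histogram(hz,bins=np.arange(-.004,.08,.004))) if c>3])
        for lo,hi in {'jig':[(.006,.014),(.028,.041),(.042,.058),(.066,.08)],'mat':[],'cushion':[(.005,.03),(.0135,.03)],'stand':[(.004,.011),(.017,.03)],'loupe':[(.01,.05)],'bottle':[(.02,.08)]}[n]:
            Q=P[(hz>lo)&(hz<hi)]
            if len(Q)>5: print('  ',lo,hi,len(Q),'rect',rect(Q),'med',np.median(Q,0))
    M=ok&(np.hypot(W[...,0]-.42,W[...,1]-.295)<.12)&(hsv[...,0]>60)&(hsv[...,0]<90)&(hsv[...,1]>80)
    print('mat',M.sum(),rect(W[M]),np.median(W[M],0))
    M=ok&(np.hypot(W[...,0]-.46,W[...,1])<.07)&(hsv[...,0]>105)&(hsv[...,0]<130)&(hsv[...,1]>80)
    print('cush',M.sum(),rect(W[M]),np.median(W[M],0))
    M=ok&(np.hypot(W[...,0]-.648,W[...,1]+.128)<.07)&(hsv[...,0]>8)&(hsv[...,0]<25)&(hsv[...,1]>90)
    print('stand',M.sum(),rect(W[M]),np.median(W[M],0))
E
python3 m.py
python3 - <<'E'
import cv2
t=cv2.imread('pics/top0.png');s=cv2.imread('pics/scene0.png')
a=cv2.resize(t[195:250,390:470],None,fx=5,fy=5,interpolation=2);b=cv2.resize(t[120:175,320:400],None,fx=5,fy=5,interpolation=2)
c=cv2.resize(s[235:305,385:470],(400,329),interpolation=2);d=cv2.resize(s[170:240,350:435],(400,329),interpolation=2)
import numpy as np
cv2.imwrite('pics/crop.png',np.vstack([np.hstack([a,b]),np.hstack([c,d])])[:600])
E
```

```text
top table z 0.0005678883508293794 0.001791354823241475
jig z hist [(np.float64(-0.004), np.int64(1005)), (np.float64(0.0), np.int64(1349)), (np.float64(0.004), np.int64(157)), (np.float64(0.008), np.int64(595)), (np.float64(0.012), np.int64(160)), (np.float64(0.016), np.int64(27)), (np.float64(0.02), np.int64(38)), (np.float64(0.024), np.int64(14)), (np.float64(0.028), np.int64(16)), (np.float64(0.032), np.int64(139)), (np.float64(0.036), np.int64(110)), (np.float64(0.04), np.int64(14)), (np.float64(0.044), np.int64(6)), (np.float64(0.048), np.int64(8)), (np.float64(0.052), np.int64(6)), (np.float64(0.056), np.int64(11)), (np.float64(0.06), np.int64(25)), (np.float64(0.064), np.int64(69)), (np.float64(0.068), np.int64(8))]
   0.006 0.014 831 rect (array([ 429. , -300.5]), array([130.7, 114.9]), 75.4) med [ 0.4544 -0.2953  0.0103]
   0.028 0.041 267 rect (array([ 446.4, -306.4]), array([114.3,  33.1]), 73.5) med [ 0.4525 -0.2871  0.0355]
   0.042 0.058 31 rect (array([ 447.4, -303.8]), array([84.3, 31.2]), 61.7) med [ 0.45   -0.2937  0.0489]
   0.066 0.08 38 rect (array([ 448.1, -305.
[... 5352 characters left out ...]
4(0.024), np.int64(19)), (np.float64(0.028), np.int64(24)), (np.float64(0.032), np.int64(22)), (np.float64(0.036), np.int64(31)), (np.float64(0.04), np.int64(29)), (np.float64(0.044), np.int64(11)), (np.float64(0.048), np.int64(9)), (np.float64(0.052), np.int64(13)), (np.float64(0.056), np.int64(22)), (np.float64(0.06), np.int64(12))]
   0.02 0.08 213 rect (array([ 638. , -327.7]), array([23.9, 26.6]), 35.0) med [ 0.6351 -0.3269  0.0383]
mat 919 (array([416.6, 298. ]), array([137.2, 120.9]), 85.8) [0.421  0.2932 0.0008]
cush 511 (array([453.1,  -0.6]), array([62.8, 69.1]), 27.7) [ 0.4473 -0.0039  0.0113]
stand 279 (array([ 650.5, -129.2]), array([72. , 72.4]), 82.4) [ 0.6363 -0.1373  0.0048]
```

View pics/crop.png

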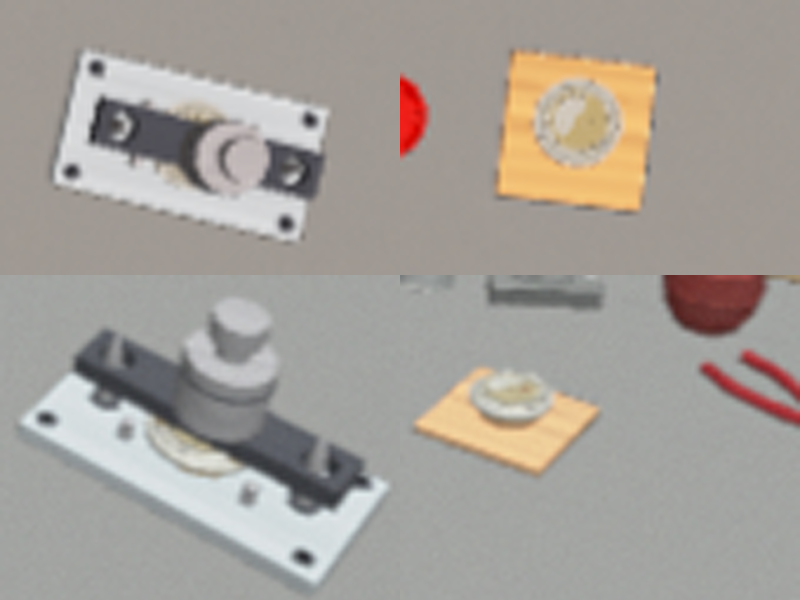

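The crop shows the jig at about −14° yaw, with the weight upright on the bar and the pins through it. The waiting holder is centred on the stand. I start with the weight, and also refine the jig base from the colour in both views.

```bash
cat >> h.py <<'E'
def Rz(phi_deg):
    a=np.radians(phi_deg); y=np.array([np.cos(a),np.sin(a),0]); z=np.array([0,0,-1.]); return np.c_[np.cross(y,z),y,z]
JIG=np.array([.4475,-.307]); JPHI=-14.; MAT=np.array([.421,.304]); MPHI=-5.
CUSH=np.array([.456,.0015]); STAND=np.array([.6525,-.128])
def mat(x,y): r=np.radians(MPHI); return MAT+[x*np.cos(r)-y*np.sin(r), x*np.sin(r)+y*np.cos(r)]
WM=mat(-.038,-.045); BM=mat(.034,.004)
def over(xy,phi,z): manip.move_ptp([xy[0],xy[1],z],Rz(phi))
def lin(xy,z,v=.15): manip.move_l([xy[0],xy[1],z],max_speed=v)
def stat(s): print(s,'t',round(manip.current_time(),1),'w',round(manip.current_grip_width(),3),'gf',round(float(np.max(manip.current_grip_force())),1),'F',np.round(manip.current_force(),1),'p',np.round(manip.current_ee_pos(),4))
E
python3 - <<'E'
from h import *
for cam in ('top','scene'):
    z=np.load(cam+'0.npz');W=cloud(cam,z['d']);p=z['p'].astype(int)
    M=(np.hypot(W[...,0]-.4475,W[...,1]+.307)<.085)&(z['d']>0)&(p.min(2)>185)
    # ray-plane at z=.010
    c=manip.get_calibration(cam);C=-c['R'].T@np.ravel(c['t']);D=W[M]-C;X=C+D*((.010-C[2])/D[:,2])[:,None]
    print(cam,M.sum(),cv2.minAreaRect((X[:,:2]*1000).astype(np.float32)))
over(JIG,JPHI,.14); stat('hover'); lin(JIG,.067,.1); stat('down')
manip.set_gripper(0,60); stat('grip')
E
```

```text
top 749 ((451.2080383300781, -305.8117980957031), (127.93929290771484, 68.13702392578125), 74.9068374633789)
scene 1021 ((481.7903747558594, -317.0090637207031), (127.68797302246094, 137.51455688476562), 75.46248626708984)
hover t 4.2 w 1.002 gf 0.0 F [-0.1 -0.1  0.6] p [ 0.4478 -0.3065  0.14  ]
down t 5.0 w 1.002 gf 0.0 F [-0.2 -0.1  0.2] p [ 0.4478 -0.3072  0.0675]
grip t 5.8 w -0.002 gf 0.0 F [ 0.5  0.6 -0. ] p [ 0.4475 -0.307   0.067 ]
```

Run:
```python
from h import *
a,_=snap('scene'); b,_=snap('top')
A=cv2.resize(a[180:310,360:490],(400,400),interpolation=2);B=cv2.resize(b[170:270,380:480],(400,400),interpolation=2)
cv2.imwrite('pics/g1.png',np.hstack([A,B])[...,::-1])
for c in('scene','top'): print([(r['at'],r['confidence']) for r in manip.look_for(c,'weight')])
```

```text
[([0.4388, -0.3123, 0.0627], 0.73)]
[([0.4539, -0.2981, 0.064], 0.69)]
```

View pics/g1.png

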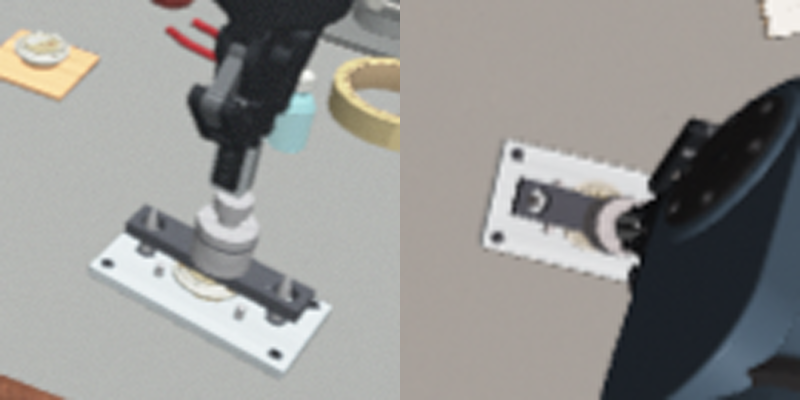

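Run:
```python
from h import *
for X in ([.4475,-.307,.067],[.4475,-.307,.085],[.4475,-.307,.035],[.4475,-.307,.065]):
    print(X,proj('scene',X).round(1),((proj('scene',X)-[360,180])*3.08).round(),((proj('top',X)-[380,170])*4).round())
z=np.load('scene0.npz');W=cloud('scene',z['d']);M=(np.hypot(W[...,0]-.4475,W[...,1]+.307)<.04)&(W[...,2]>.076)
print(W[M])
z=np.load('top0.npz');W=cloud('top',z['d']);M=(np.hypot(W[...,0]-.4475,W[...,1]+.307)<.04)&(W[...,2]>.076)
print(np.median(W[M],0),M.sum(),W[M].min(0),W[M].max(0))
```

```text
[0.4475, -0.307, 0.067] [432.  249.3] [222. 214.] [222. 225.]
[0.4475, -0.307, 0.085] [433.8 241.6] [227. 190.] [232. 226.]
[0.4475, -0.307, 0.035] [428.8 262.6] [212. 254.] [205. 222.]
[0.4475, -0.307, 0.065] [431.8 250.2] [221. 216.] [221. 224.]
[[ 0.45576647 -0.30442441  0.08179025]
 [ 0.4554076  -0.3061254   0.08269492]
 [ 0.45611915 -0.3077552   0.08281267]
 [ 0.45531499 -0.30947098  0.08403902]
 [ 0.45908175 -0.31092963  0.08192301]
 [ 0.45065508 -0.30181754  0.08211584]
 [ 0.44852827 -0.30363735  0.08433269]
 [ 0.45132607 -0.30511834  0.08290475]
 [ 0.4515779  -0.30676976  0.08335931]
 [ 0.45328289 -0.30833166  0.08274237]
 [ 0.45195403 -0.31006996  0.08435842]
 [ 0.455013   -0.31156115  0.08274801]
 [ 0.45707963 -0.31311569  0.08187015]
 [ 0.45643538 -0.31480664  0.08297941]
 [ 0.44460128 -0.30264227  0.08446448]
 [ 0.447066   -0.30413438  0.08327168]
 [ 0.44769519 -0.30575487  0.08344575]
 [ 0.44855231 -0.30736029  0.08345043]
 [ 0.44871756 -0.30900659  0.08396743]
 [ 0.44933848 -0.31062377  0.08414615]
 [ 0.450831   -0.31219392  0.08368121]
 [ 0.45179248 -0.31379457  0.0836
[... 2816 characters left out ...]
 0.43797888 -0.31691715  0.0811519 ]
 [ 0.43841023 -0.31851578  0.08146837]
 [ 0.44119988 -0.3200192   0.07999744]
 [ 0.44311053 -0.32156647  0.07919604]
 [ 0.43835421 -0.31078416  0.07612582]
 [ 0.43677667 -0.31250721  0.07799206]
 [ 0.43534947 -0.31420854  0.07973747]
 [ 0.4377242  -0.31571587  0.07856927]
 [ 0.43875888 -0.31729234  0.07842833]
 [ 0.43983968 -0.31886833  0.07825279]
 [ 0.44207579 -0.32040127  0.07719824]
 [ 0.44359359 -0.32196839  0.07669318]
 [ 0.4362721  -0.31293868  0.07623961]
 [ 0.43694116 -0.31453491  0.07637982]
 [ 0.4370852  -0.31615499  0.0769234 ]]
[ 0.44623516 -0.30767294  0.08511155] 72 [ 0.43662826 -0.32011619  0.07791149] [ 0.45566474 -0.29861595  0.08906785]
```

```bash
cat >> h.py <<'E'
def seg(cam,d,xy,r,lo,hi):
    W=cloud(cam,d);P=W[(d>0)&(np.hypot(W[...,0]-xy[0],W[...,1]-xy[1])<r)&(W[...,2]>lo)&(W[...,2]<hi)]
    if len(P)<5: return len(P)
    c=cv2.minAreaRect((P[:,:2]*1000).astype(np.float32));return len(P),np.round(np.median(P,0)*1000,1),[np.round(c[0],1),np.round(c[1],1),round(c[2],1)]
E
python3 - <<'E'
from h import *
manip.set_gripper(1.0); lin(JIG,.17,.3); manip.move_ptp([.40,-.05,.25],Rz(JPHI)); stat('away')
for c in('scene','top'):
    a,d=snap(c)
    for lo,hi in ((.078,.1),(.06,.07),(.029,.042)): print(c,lo,seg(c,d,JIG,.085 if lo<.05 else .045,lo,hi))
    u,v=proj(c,[.4475,-.307,.05]).astype(int); B=cv2.resize(a[v-40:v+40,u-40:u+40],(400,400),interpolation=2)
    cv2.imwrite(f'pics/_{c}.png',B[...,::-1])
cv2.imwrite('pics/g2.png',np.hstack([cv2.imread('pics/_scene.png'),cv2.imread('pics/_top.png')]))
E
```

```text
away t 8.3 w 0.999 gf 0.0 F [ 0.1 -0.3 -0.1] p [ 0.4002 -0.0506  0.2495]
scene 0.078 (94, array([ 444.6, -311.6,   82.8]), [array([ 446.8, -311.8]), array([21.3, 20.2]), 24.7])
scene 0.06 (165, array([ 441.7, -313.2,   63.2]), [array([ 444.5, -311.6]), array([30.2, 35.5]), 0.5])
scene 0.029 (507, array([ 445.7, -318.5,   33.2]), [array([ 447.4, -308.9]), array([114.4,  34.9]), 75.5])
top 0.078 (71, array([ 446.3, -307.6,   85.2]), [array([ 446.2, -308.8]), array([20.5, 19. ]), 86.9])
top 0.06 (101, array([ 449.9, -302. ,   65.3]), [array([ 447.1, -307.6]), array([32.3, 34. ]), 69.4])
top 0.029 (268, array([ 452.4, -288.2,   35.5]), [array([ 446.7, -305.7]), array([115. ,  33.3]), 73.0])
```

View pics/g2.png

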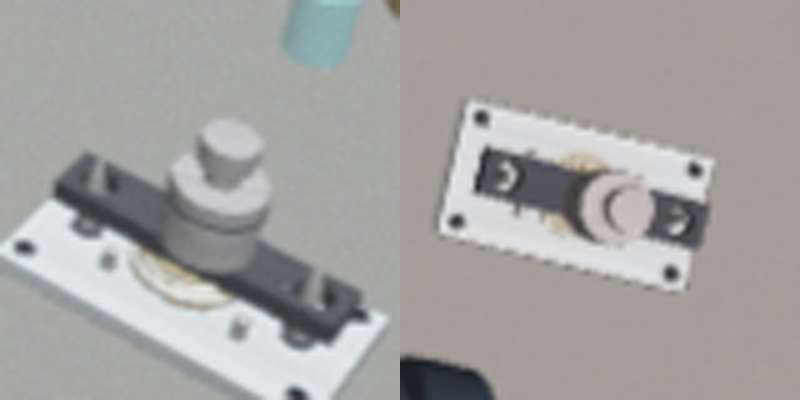

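Run:
```python
from h import *
manip.set_gripper(0.0); p0=manip.current_ee_pos(); stat('x')
o=[]
for c in('scene','top'):
    a,d=snap(c); u,v=proj(c,p0).round().astype(int); print(c,u,v)
    x0,y0=max(u-40,0),max(v-40,0); B=cv2.resize(a[y0:y0+80,x0:x0+80],(400,400),interpolation=2)
    cv2.drawMarker(B,(int((u-x0)*5),int((v-y0)*5)),(255,0,0),0,20); o.append(B)
    W=cloud(c,d);M=(d>0)&(np.hypot(W[...,0]-p0[0],W[...,1]-p0[1])<.03)&(W[...,2]>.1); print(W[M].min(0),W[M].max(0), np.percentile(W[M][:,2],[1,5,20]))
cv2.imwrite('pics/g3.png',np.hstack(o)[...,::-1])
```

```text
x t 9.2 w -0.002 gf 0.0 F [ 0.  -0.4  0.4] p [ 0.4  -0.05  0.25]
scene 295 137
[ 0.37015011 -0.07469065  0.27066827] [ 0.42525395 -0.03120375  0.44983005] [0.27327965 0.28223139 0.30788707]
top 334 258
[ 0.37076863 -0.07987929  0.56811993] [ 0.4297281  -0.02002528  0.5843231 ] [0.57056969 0.57254046 0.57650776]
```

View pics/g3.png

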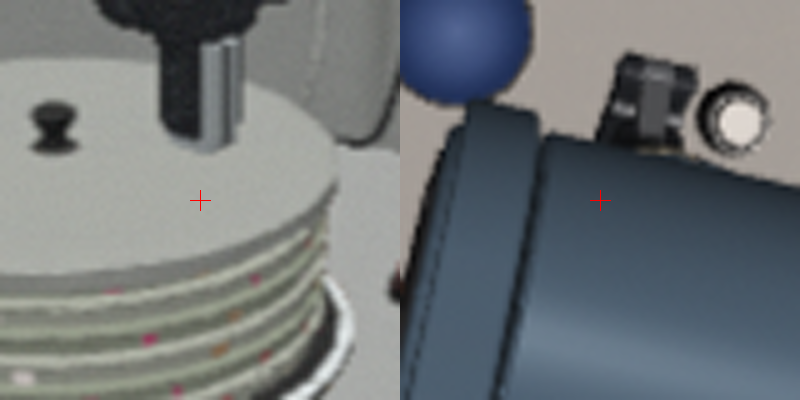

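The closed fingertips sit about 20 mm above the reported TCP, marked at (200,200) in the left panel with the tip at (205,152). That explains the empty grip: the fingers closed just above the knob, and the weight hasn't moved. I'll calibrate the tip by touching the bare worktop, shut and at holder width.

Run:
```python
from h import *
X=np.array([.37,-.065])
over(X,JPHI,.03)
for op in (0.0,.54):
    manip.set_gripper(op,30); lin(X,-.005 if op==0 else -.008,.1); f0=manip.current_force()[2]
    z=manip.current_ee_pos()[2]
    while z>-.032:
        z-=.001; lin(X,z,.02); f=manip.current_force()[2]-f0
        if abs(f)>4: break
    stat(f'touch op{op} cmd z {z:.4f} df {f:.1f}'); lin(X,.03,.15)
```

```text
touch op0.0 cmd z -0.0228 df 12.9 t 15.4 w 0.001 gf 6.7 F [-3.1  1.1 12.9] p [ 0.3701 -0.065  -0.0224]
touch op0.54 cmd z -0.0249 df 6.3 t 21.2 w 0.542 gf 3.0 F [-0.3  0.   6.3] p [ 0.3701 -0.065  -0.0248]
```

```bash
sed -i 's/^JIG=.*; JPHI/JIG=np.array([.447,-.308]); JPHI/' h.py
python3 - <<'E'
from h import *
manip.set_gripper(.8); over(JIG,JPHI,.12); lin(JIG,.0448,.12); stat('down')
manip.set_gripper(0,60); stat('grip')
lin(JIG,.12,.12); stat('lift')
over(WM,MPHI,.12); lin(WM,.02,.12); lin(WM,.003+.0325-.0227+.001,.04); stat('placed'); manip.set_gripper(.7); lin(WM,.10,.2); stat('rel')
a,d=snap('top'); print(seg('top',d,WM,.03,.045,.07))
over(JIG,JPHI,.10)
manip.set_gripper(.5); lin(JIG,.0043,.1); stat('bar down'); manip.set_gripper(0,60); stat('bar grip')
E
```

```text
down t 23.9 w 0.798 gf 0.0 F [-0.3 -1.1  0.3] p [ 0.4473 -0.308   0.0453]
grip t 24.4 w 0.222 gf 58.4 F [-1.4 -0.6  5.8] p [ 0.4473 -0.3083  0.0454]
lift t 25.2 w 0.229 gf 58.8 F [-0.2 -0.7 -4.4] p [ 0.4465 -0.3076  0.1192]
placed t 28.5 w 0.228 gf 58.9 F [ 0.5  0.3 -2.9] p [0.3795 0.2626 0.014 ]
rel t 29.6 w 0.701 gf 0.0 F [ 0.7 -1.  -0.5] p [0.3789 0.2623 0.0994]
(72, array([379.1, 260.3,  53.5]), [array([379.6, 261. ]), array([19.9, 20.3]), 59.3])
bar down t 33.1 w 0.503 gf 0.0 F [0.4 0.3 0.7] p [ 0.4473 -0.3083  0.0049]
bar grip t 33.4 w 0.254 gf 60.5 F [7.7 0.2 1.5] p [ 0.4491 -0.3091  0.0056]
```

Run:
```python
from h import *
r=np.radians(JPHI); ex=np.array([np.cos(r),np.sin(r)]); ey=np.array([-np.sin(r),np.cos(r)])
lin(JIG+.003*ex,.0063,.05); stat('+3')
for k in (1,2,4,5,6,7):
    q=JIG+.001*k*ex; lin(q,.0063,.04); F=manip.current_force(); T=manip.current_ft_torque(); print('x',k,np.round([F[:2]@ex,F[:2]@ey,F[2],T[2]],2))
q0=JIG+.003*ex
for k in (-3,-2,-1,1,2,3):
    q=q0+.001*k*ey; lin(q,.0063,.04); F=manip.current_force(); T=manip.current_ft_torque(); print('y',k,np.round([F[:2]@ex,F[:2]@ey,F[2],T[2]],2))
lin(q0,.0063,.04); stat('end')
```

```text
+3 t 33.7 w 0.257 gf 60.1 F [-1.   0.1 -2. ] p [ 0.4499 -0.3087  0.0065]
x 1 [ 7.28  1.92 -3.78 -0.06]
x 2 [ 3.53  0.28 -0.21 -0.06]
x 4 [-0.73 -0.27 -1.77 -0.  ]
x 5 [ 0.46  0.37 -1.56 -0.02]
x 6 [ 0.43 -0.26 -1.34 -0.04]
x 7 [ 0.26 -0.4  -0.46 -0.03]
y -3 [ 9.62  9.4  -4.49  0.01]
y -2 [ 4.56  5.17 -1.72 -0.04]
y -1 [-0.09  1.28 -0.99 -0.03]
y 1 [-0.14  0.13 -0.34 -0.02]
y 2 [-0.8   0.45 -1.18 -0.05]
y 3 [ 0.21  0.14 -1.45 -0.05]
end t 37.0 w 0.255 gf 60.8 F [-0.1 -0.3 -1. ] p [ 0.4499 -0.3089  0.0063]
```

```bash
cat >> h.py <<'E'
r_=np.radians(JPHI); ex=np.array([np.cos(r_),np.sin(r_)]); ey=np.array([-np.sin(r_),np.cos(r_)])
BJ=JIG+.0058*ex+.0022*ey
E
python3 - <<'E'
from h import *
lin(BJ,.0063,.05); lin(BJ,.07,.1); stat('lift')
over(BM,MPHI,.07); lin(BM,.0,.12); lin(BM,-.0135,.03); stat('placed'); manip.set_gripper(.5); lin(BM,.07,.2); stat('rel')
over([.38,.1],MPHI,.2)
import pickle;D={}
for c in('scene','top'):
    p,d=snap(c,c+'1.png'); D[c]=(p,d)
    print(c,'fin',seg(c,d,BJ,.026,.0145,.03)); print(c,'wait',seg(c,d,STAND,.035,.0135,.03)); print(c,'base',seg(c,d,BJ,.09,.006,.0125)); print('bar',seg(c,d,BM,.075,.01,.025))
    print([(n,[(np.round(q['at'],4),round(q['confidence'],2)) for q in manip.look_for(c,n)]) for n in('finished','jig')])
pickle.dump(D,open('d1.pkl','wb')); stat('e')
t=D['top'][0]; u,v=426,222
A=cv2.resize(t[v-35:v+35,u-45:u+35],(640,560),interpolation=2); cv2.imwrite('pics/c4.png',A[...,::-1])
E
```

```text
lift t 38.0 w 0.253 gf 60.8 F [-0.2  0.2 -1.4] p [ 0.4529 -0.307   0.0696]
placed t 41.5 w 0.247 gf 81.4 F [-1.9  1.8 19.1] p [ 0.4569  0.3065 -0.0115]
rel t 42.4 w 0.503 gf 0.0 F [-0.4  0.2 -0.3] p [0.4548 0.3048 0.0692]
scene fin (330, array([ 448. , -308.2,   19.9]), [array([ 452.7, -307.7]), array([45.4, 43.9]), 0.3])
scene wait (147, array([ 649.9, -130.4,   19. ]), [array([ 652.9, -129.1]), array([40.9, 42.6]), 18.8])
scene base (1303, array([ 439.5, -321.6,    8.1]), [array([ 451.3, -308.9]), array([129.6,  71.6]), 75.1])
bar (228, array([453.5, 276.6,  13.8]), [array([455.7, 280. ]), array([98.5, 27. ]), 87.8])
[('finished', [(array([ 0.4458, -0.3088,  0.0234]), 0.8)]), ('jig', [(array([ 0.4436, -0.3111,  0.0231]), 0.74)])]
top fin (254, array([ 451.4, -304.4,   21.9]), [array([ 451.8, -304.4]), array([42.9, 43.6]), 52.3])
top wait (252, array([ 654.2, -125.1,   21. ]), [array([ 653.9, -126.5]), array([43.4, 43.3]), 89.1])
top base (940, array([ 450. , -302.3,   10.1]), [array([ 458.6, -308.5]), array([131.5,  86.1]), 74.8])
bar (376, array([454.5, 277.9,  17.1]), [array([454.4, 280.3]), array([97.3, 70.7]), 54.2])
[('finished', [(array([ 0.4504, -0.3067,  0.0209]), 0.81)]), ('jig', [(array([ 4.59e-01, -4.00e-04,  1.17e-02]), 0.4)])]
e t 43.7 w 0.498 gf 0.0 F [ 0.4 -0.2 -0.4] p [0.38   0.1004 0.1996]
```

View pics/c4.png

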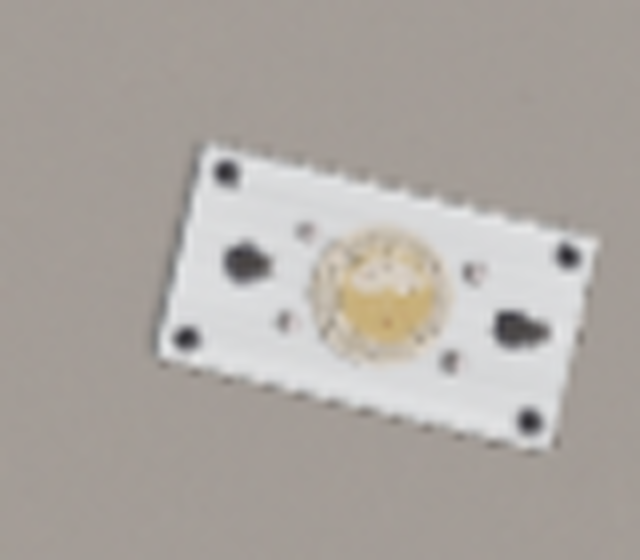

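View pics/top1.png

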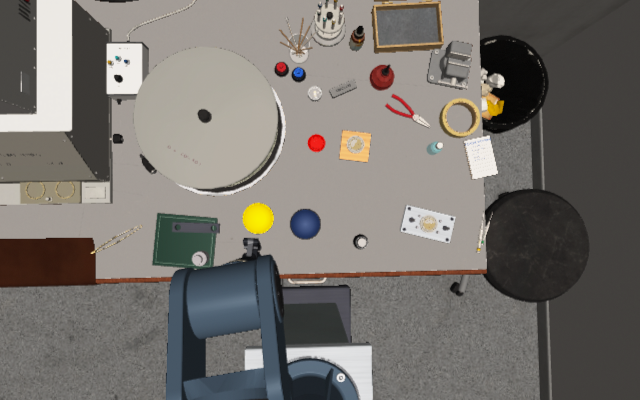

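Run:
```python
from h import *
import pickle
D=pickle.load(open('d1.pkl','rb'));o=[]
def at(c,uv,z):
    k=manip.get_calibration(c);C=-k['R'].T@np.ravel(k['t']);d=k['R'].T@np.linalg.inv(k['camera_matrix'])@np.r_[uv,1];return (C+d*(z-C[2])/d[2])
for c,(u0,v0,w,h) in dict(top=(150,205,80,70),scene=(145,170,80,60)).items():
    p,d=D[c]; o.append(cv2.resize(p[v0:v0+h,u0:u0+w],(400,350),interpolation=2))
    print(c,seg(c,d,[.455,.283],.072,.011,.025),seg(c,d,WM,.03,.045,.07))
    print(c,seg(c,d,[.455,.30],.11,.011,.025))
cv2.imwrite('pics/c5.png',np.hstack(o)[...,::-1])
```

```text
top (418, array([454.2, 272.7,  17. ]), [array([430.5, 275.1]), array([115.4,  72.2]), 87.3]) (73, array([380.5, 260.6,  53.7]), [array([379.4, 260.8]), array([20.1, 20.8]), 43.3])
top (491, array([455.9, 270. ,  16.7]), [array([463.8, 272.6]), array([114.6, 184.5]), 82.1])
scene (254, array([453.4, 267.9,  13.8]), [array([455.3, 271.1]), array([116.2,  27. ]), 87.8]) (57, array([377.6, 254.8,  50.3]), [array([377.8, 257.8]), array([20.8, 19.5]), 89.6])
scene (347, array([448.6, 256.5,  14.1]), [array([459.1, 260.5]), array([121.6, 173.2]), 60.9])
```

View pics/c5.png

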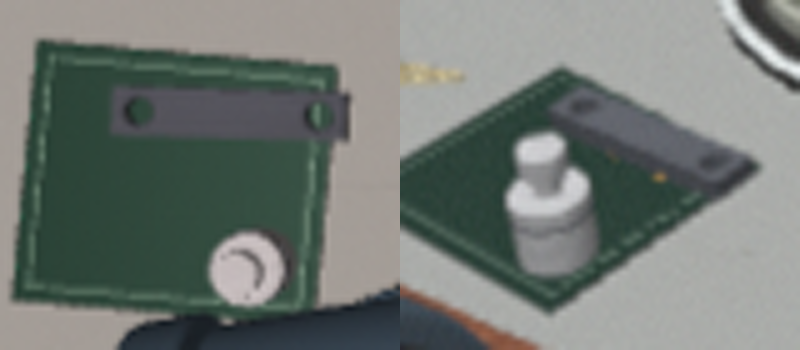

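The bar lies flat at about (0.455, 0.273), about 30 mm off where I aimed. Its end probably brushed the drum on the way over, so I'll carry higher and nearer the robot from now on. Next I move the set holder to the cushion and take the waiting holder to the nest.

```bash
cat >> h.py <<'E'
WS=np.array([.6543,-.129]); CC=np.array([.457,.0])
E
python3 - <<'E'
from h import *
manip.set_gripper(.8); over(BJ,JPHI,.10); lin(BJ,-.0095,.12); stat('down')
manip.set_gripper(0,40); stat('grip'); lin(BJ,.06,.1); stat('lift')
lin(CC,.06,.25); lin(CC,.002,.1); lin(CC,-.0085,.03); stat('place'); manip.set_gripper(.8); lin(CC,.08,.2); stat('rel')
over(WS,JPHI,.09)
for c in('scene','top'):
    p,d=snap(c,c+'2.png'); print(c,seg(c,d,CC,.03,.018,.03))
lin(WS,-.0105,.12); stat('down'); manip.set_gripper(0,40); stat('grip'); lin(WS,.06,.1); stat('lift')
E
```

```text
down t 46.7 w 0.802 gf 0.0 F [ 0.3 -0.7  0.1] p [ 0.4536 -0.3075 -0.0088]
grip t 47.1 w 0.476 gf 39.0 F [-2.6  1.6 10.2] p [ 0.4534 -0.3075 -0.0084]
lift t 47.9 w 0.473 gf 40.4 F [-0.5  0.2 -1.1] p [ 0.4529 -0.307   0.0595]
place t 50.5 w 0.473 gf 40.6 F [-0.4  0.5 -0.7] p [ 0.457   0.     -0.0086]
rel t 51.5 w 0.8 gf 0.0 F [ 0.   0.3 -0.6] p [0.4567 0.     0.0794]
scene (151, array([454. ,  -1.3,  20. ]), [array([455.5,  -2.2]), array([41.3, 37.9]), 31.4])
top (252, array([455.4,   1.7,  22.3]), [array([455.7,   2.2]), array([42.8, 43.8]), 76.8])
down t 53.5 w 0.801 gf 0.0 F [-0.4 -0.1 -0.9] p [ 0.6549 -0.1291 -0.0096]
grip t 53.9 w 0.474 gf 39.3 F [-3.3  0.7  7.2] p [ 0.6547 -0.1291 -0.0092]
lift t 54.8 w 0.469 gf 40.3 F [-0.1  0.2  0.1] p [ 0.6539 -0.1289  0.0594]
```

Run:
```python
import cv2,numpy as np
s=cv2.imread('pics/scene2.png');t=cv2.imread('pics/top2.png')
cv2.imwrite('pics/c6.png',np.hstack([cv2.resize(s[195:255,255:325],(400,343),interpolation=2),cv2.resize(t[195:255,270:340],(400,343),interpolation=2)]))
```

```text
(no output)
```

View pics/c6.png

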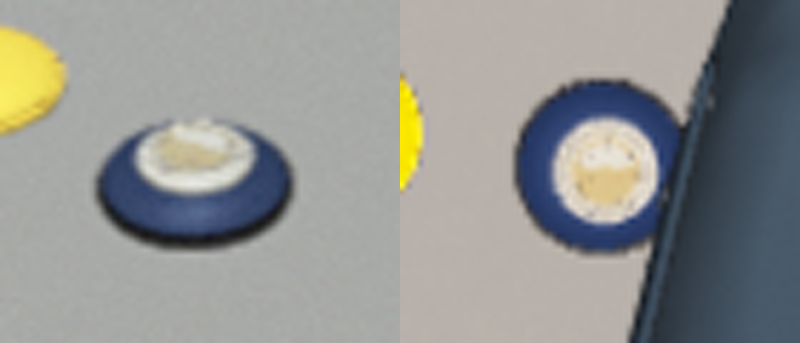

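The set holder lies flat and centred on the blue cushion, at about (195,157) and (607,170) in the crop. The waiting holder is gripped, so it goes into the nest next.

Run:
```python
from h import *
lin(BJ,.06,.25); lin(BJ,.003,.1); lin(BJ,-.0075,.03); stat('place'); manip.set_gripper(.75); stat('open'); lin(BJ,.08,.2); stat('rel')
over([.40,-.02],MPHI,.17)
o=[]
for c in('scene','top'):
    p,d=snap(c,c+'3.png'); print(c,seg(c,d,BJ,.0255,.0145,.03),'bar',seg(c,d,[.455,.273],.066,.011,.025))
    u,v=proj(c,[*BJ,.02]).astype(int);o.append(cv2.resize(p[v-35:v+35,u-40:u+40],(400,350),interpolation=2))
cv2.imwrite('pics/c7.png',np.hstack(o)[...,::-1]); stat('e')
```

```text
place t 57.2 w 0.473 gf 40.3 F [ 0.1 -0.2 -0.2] p [ 0.4531 -0.3072 -0.0076]
open t 57.6 w 0.751 gf 0.0 F [-0.4 -0.  -0.5] p [ 0.4532 -0.3073 -0.0074]
rel t 58.2 w 0.75 gf 0.0 F [-0.4 -0.7 -0.7] p [ 0.4528 -0.307   0.0793]
scene (325, array([ 448. , -306.8,   20. ]), [array([ 453.5, -306.4]), array([46.1, 43. ]), 12.8]) bar (248, array([453.1, 268.1,  13.7]), [array([455.2, 271.4]), array([116.4,  26.5]), 87.1])
top (250, array([ 452.3, -302.7,   22.2]), [array([ 452.2, -304.2]), array([45.1, 41.7]), 42.3]) bar (423, array([454.2, 272.7,  16.9]), [array([430.7, 275.4]), array([115.1,  72. ]), 87.3])
e t 59.4 w 0.752 gf 0.0 F [-0.4  0.1  0.1] p [ 0.4003 -0.0208  0.1696]
```

View pics/c7.png

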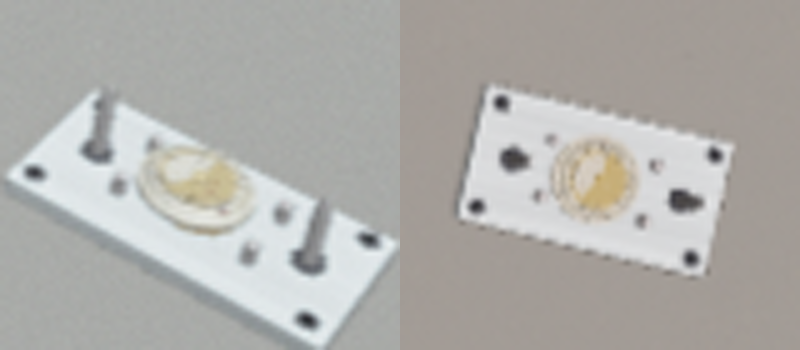

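The waiting holder sits flat between the dowels, at (197,190) and (597,180) in the crop. Next I re-grip the bar at its measured middle and insert it under force guidance.

Run:
```python
from h import *
B=np.array([.4555,.273]); 
manip.set_gripper(.5); over(B,-2.8,.10); lin(B,-.0137,.12); stat('down'); manip.set_gripper(0,60); stat('grip')
lin(B,.17,.2); stat('lift')
manip.move_l([*BJ,.17],Rz(-14.5),max_speed=.2)
lin(BJ,.055,.15); stat('above pins')
o=[]
for c in('scene','top'):
    p,d=snap(c); print(c,seg(c,d,BJ,.075,.06,.09))
    u,v=proj(c,[*BJ,.05]).astype(int);o.append(cv2.resize(p[v-35:v+35,u-40:u+40],(400,350),interpolation=2))
cv2.imwrite('pics/c8.png',np.hstack(o)[...,::-1])
```

```text
down t 62.0 w 0.498 gf 0.0 F [0.3 0.4 0.6] p [ 0.456   0.2732 -0.0131]
grip t 62.4 w 0.255 gf 58.6 F [-1.6 -2.2  7.9] p [ 0.4559  0.2732 -0.0128]
lift t 63.4 w 0.257 gf 58.8 F [ 0.4 -0.4 -1. ] p [0.4549 0.2727 0.169 ]
above pins t 67.4 w 0.254 gf 58.8 F [-0.4 -0.8 -0.7] p [ 0.4536 -0.3076  0.0558]
scene (728, array([ 447.9, -320.1,   81.9]), [array([ 448.4, -307.9]), array([115.4,  40.8]), 80.1])
top (260, array([ 458.1, -282.5,   84.9]), [array([ 456.9, -280.3]), array([61.7, 42.9]), 80.0])
```

View pics/c8.png

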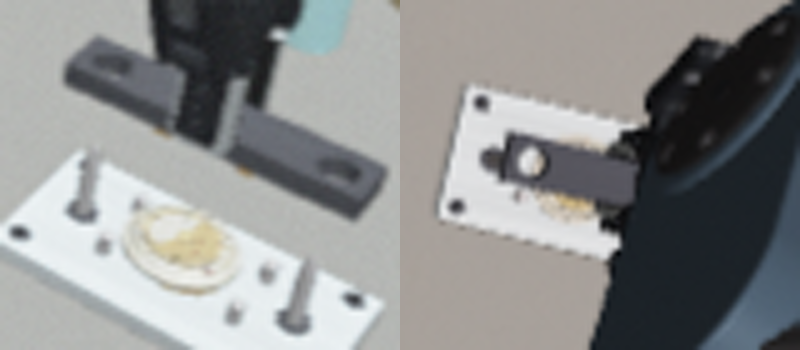

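The bar is level above the jig; in the top panel its yaw looks 2–3° short of the jig's. I'll measure that before inserting.

Run:
```python
from h import *
for c in('scene','top'):
    p,d=snap(c); W=cloud(c,d); g=p.astype(int).max(2)
    r=W[...,:2]-BJ; a=r@ey; b=r@ex
    M=(d>0)&(abs(b)<.02)&(W[...,2]>.076)&(W[...,2]<.095)&(abs(a)<.07)
    P=W[M];a=a[M];b=b[M]; 
    print(c,'ends',a.min(),a.max(),'z',np.median(P[:,2]))
    for lo,hi in((-.057,-.03),(.03,.057)):
        m=(a>lo)&(a<hi)
        if m.sum()>20: print('  side',lo,'b range',np.percentile(b[m],[2,50,98]).round(4),'a mean',a[m].mean().round(4),m.sum(), 'slope deg',np.degrees(np.polyfit(a[m],b[m],1)[0]).round(1))
    # jig base angle/centre
    print('  look',[(np.round(q['at'],4),round(q['confidence'],2)) for q in manip.look_for(c,'bar')])
```

```text
scene ends -0.05907532930407521 0.05539379003896174 z 0.08243737756910409
  side -0.057 b range [-0.013  -0.0051  0.0115] a mean -0.0434 179 slope deg 3.0
  side 0.03 b range [-0.0126 -0.003   0.0117] a mean 0.0429 136 slope deg 1.9
  look [(array([ 0.4493, -0.3228,  0.0855]), 0.96)]
top ends -0.005020271910198363 0.0573602513863955 z 0.08461378332963224
  side 0.03 b range [-0.0128 -0.0021  0.0102] a mean 0.0431 99 slope deg -1.1
  look [(array([ 0.4622, -0.2839,  0.0873]), 0.69)]
```

In both views the bar is within 1 mm of the jig's middle, and its yaw matches. Inserting it.

Run:
```python
from h import *
q=BJ.copy()
for z in (.030,.026,.022,.018,.014,.010,.007,.0062,.0056):
    lin(q,z,.05); F=manip.current_force(); print(z,np.round([F[:2]@ex,F[:2]@ey,F[2]],1))
    if abs(F[2]+1)>12: print('stop'); break
    if np.linalg.norm(F[:2])>2.5: q=q+F[:2]*.00025
stat('in')
```

```text
0.03 [-0.7 -0.6 -0.6]
0.026 [ 0.1  0.2 -1. ]
0.022 [ 0.  -0.3 -2.4]
0.018 [ 0.3 -0.  -0.9]
0.014 [-0.2 -0.  -1.1]
0.01 [ 0.2  1.1 -0.2]
0.007 [-0.3 -0.4 -1.7]
0.0062 [-2.  -0.6  3.1]
0.0056 [-4.1  1.1 11.6]
stop
in t 70.3 w 0.259 gf 60.3 F [-3.8  2.  11.6] p [ 0.4533 -0.3074  0.0064]
```

Run:
```python
from h import *
manip.set_gripper(.5); lin(BJ,.10,.15); stat('bar rel')
G=np.array([.379,.2605])
over([.40,.0],MPHI,.17)
for c in('scene','top'):
    p,d=snap(c); print(c,'bar',seg(c,d,BJ,.085,.029,.04),'w',seg(c,d,WM,.03,.045,.07))
manip.set_gripper(.8); over(G,MPHI,.12); lin(G,.0133,.12); manip.set_gripper(0,60); stat('grip'); lin(G,.12,.12); stat('lift')
lin([.40,0],.12,.25); manip.move_l([*BJ,.12],Rz(JPHI),max_speed=.2); lin(BJ,.06,.1); stat('above')
o=[]
for c in('scene','top'):
    p,d=snap(c); print(c,'w',seg(c,d,BJ,.03,.05,.085))
    u,v=proj(c,[*BJ,.05]).astype(int);o.append(cv2.resize(p[v-35:v+35,u-40:u+40],(400,350),interpolation=2))
cv2.imwrite('pics/c9.png',np.hstack(o)[...,::-1])
```

```text
bar rel t 71.5 w 0.5 gf 0.0 F [-0.  -0.1  0.1] p [ 0.4527 -0.307   0.0992]
scene bar (617, array([ 450.2, -312.4,   33.1]), [array([ 452.7, -308.6]), array([114.4,  28.3]), 75.8]) w (57, array([378.7, 255.2,  50.1]), [array([379.5, 257.5]), array([20.8, 19.5]), 45.8])
top bar (426, array([ 451.5, -305.9,   35.6]), [array([ 451.3, -306.4]), array([115.5,  24.1]), 75.5]) w (74, array([379.5, 260.7,  53.7]), [array([380.1, 261.1]), array([20.2, 20.8]), 73.1])
grip t 75.7 w 0.224 gf 58.4 F [ 0.5 -0.8  5.7] p [0.3795 0.2607 0.0138]
lift t 76.8 w 0.229 gf 58.8 F [ 0.1 -1.3 -4.5] p [0.3785 0.2602 0.1193]
above t 80.4 w 0.223 gf 58.8 F [ 0.  -0.1 -3.3] p [ 0.4535 -0.3075  0.0605]
scene w (317, array([ 439.4, -311.7,   69.4]), [array([ 447. , -310.6]), array([25.3, 34.8]), 21.2])
top w (92, array([ 455.7, -293. ,   77.5]), [array([ 452.8, -295.4]), array([14., 34.]), 87.6])
```

View pics/c9.png

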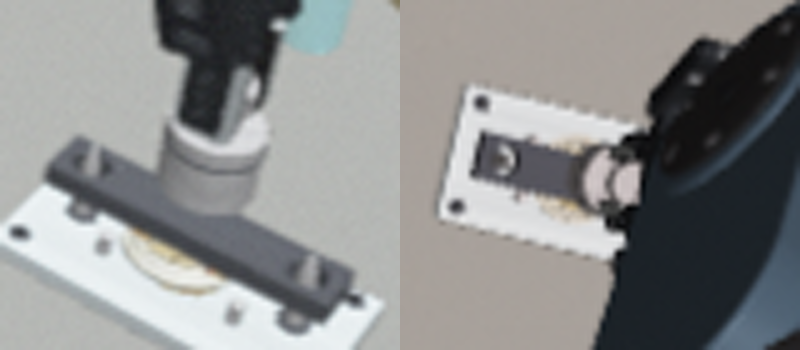

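The bar is over both pins and flat, and the weight is upright above its middle. Lowering until contact.

Run:
```python
from h import *
for z in (.050,.047,.0462,.0455,.0448):
    lin(BJ,z,.03); f=manip.current_force()[2]; print(z,round(f,1))
    if f>-1.0: break
stat('on'); manip.set_gripper(.8); lin(BJ,.14,.15); stat('rel'); over([.40,-.02],MPHI,.2); manip.dwell(.3)
o=[]
for c in('scene','top'):
    p,d=snap(c); print(c,'knob',seg(c,d,BJ,.03,.078,.1),'cyl',seg(c,d,BJ,.03,.06,.068),'bar',seg(c,d,BJ,.085,.029,.04),'fin',seg(c,d,CC,.03,.018,.03))
    u,v=proj(c,[*BJ,.05]).astype(int);o.append(cv2.resize(p[v-35:v+35,u-40:u+40],(400,350),interpolation=2))
cv2.imwrite('pics/c10.png',np.hstack(o)[...,::-1]); stat('e')
```

```text
0.05 -4.4
0.047 -5.0
0.0462 -3.5
0.0455 2.1
on t 81.8 w 0.227 gf 59.5 F [-1.3  0.4  2.1] p [ 0.4532 -0.3074  0.0458]
rel t 83.1 w 0.8 gf 0.0 F [-0.1 -0.7 -0.5] p [ 0.4527 -0.3069  0.1392]
scene knob (95, array([ 450.1, -309.4,   83.1]), [array([ 451.8, -309.8]), array([20.3, 20.7]), 28.3]) cyl (154, array([ 447.4, -309.1,   63.1]), [array([ 450.1, -309.4]), array([31. , 34.1]), 4.0]) bar (487, array([ 447.1, -319.6,   33.1]), [array([ 450.6, -308.5]), array([114.5,  29.8]), 75.6]) fin (146, array([453.7,  -1.3,  20. ]), [array([455.2,  -1.6]), array([37.9, 36.5]), 4.8])
top knob (72, array([ 453.2, -304.9,   85.6]), [array([ 452.9, -305.6]), array([21. , 19.7]), 46.2]) cyl (97, array([ 452.8, -299.3,   65.3]), [array([ 452.7, -304.8]), array([32.5, 34.1]), 84.7]) bar (266, array([ 452.4, -286.4,   35.5]), [array([ 451.4, -306.3]), array([115.1,  24.1]), 75.6]) fin (244, array([456.4,   1.7,  22. ]), [array([456.8,   2.5]), array([46.8, 42.5]), 33.2])
e t 84.6 w 0.802 gf 0.0 F [-0.6  1.1 -1.4] p [ 0.4001 -0.0202  0.1999]
```

View pics/c10.png

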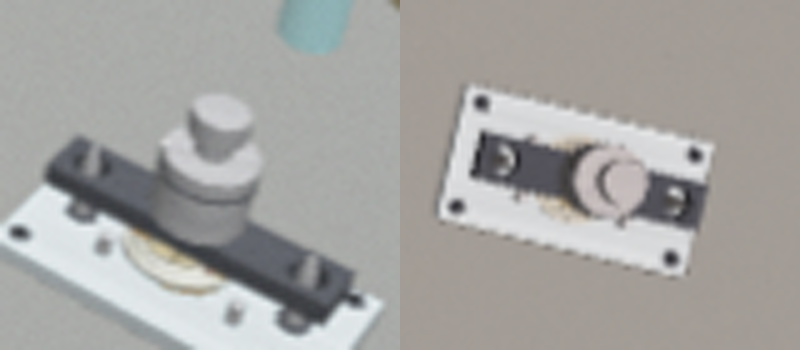

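The weight stands upright within about 1–2 mm of the bar's middle. The bar is flat over both pins, and the set holder is still centred on the cushion.

```bash
python3 -c "
from bench import manip
print(manip.sign_off(),manip.current_time())"
```

```text
the job is handed in; nothing more can be done
the job is handed in; nothing more can be done
```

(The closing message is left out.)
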